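# Clear the clay plug from the extruder barrel

## Task

A dried clay plug is stuck in the small clay extruder's barrel. Take the wooden push rod off its rest, push it into the barrel's mouth so that the plug drops out of the far end into the catch tray, and keep pushing, gently, until the rod's shoulder bears on the brass stop ring with about 7 to 12 N (the rod must never press the barrel or ring with more than 15 N, or it is marked), which shows that the bore is clear. Then draw the rod out and lay it back in its rest as it was, with nothing else on the table disturbed.

Things in the scene. Friction and masses are not known exactly. Their poses are not given: they have to be found in the camera images.
- rod: Push rod of pale wood, 90 g, lying level in its rest at first. Origin on its axis, in the face of its shoulder; own x runs along it to the tip. Ahead: a round shank, 15 mm across, 158 mm long, tip edge rounded by 2 mm. Behind: a collar 34 mm across, 8 mm thick (its front face is the shoulder), then a 22 by 22 mm square handle from x = -8 to -100 mm.
- rod_grip (a point): Where to grip the rod: on its axis in the middle of the handle, 45 mm behind the shoulder; grip across the handle's upright side faces. Axes as the rod's. The centre of mass is about 40 mm nearer to the tip.
- rest: Dark wooden rod rest, fixed: a 190 by 70 mm board, with 10 mm thick notched uprights at x = 60 and -91 mm, up to 65 mm high, flared cheeks, carrying shank and handle tail; fingers fit between. Origin on the table right below the rod's origin when the rod lies home, x towards the rod's tip; the home rod's axis is parallel to x, 55 mm above the table.
- stand: Stand with the extruder barrel, fixed: dark board, two posts holding the level aluminium barrel in rubber linings, wooden catch tray beyond the far end. Origin on the table below the barrel; x along the bore from mouth to far end, z up. Bore axis 100 mm above the table, bore 20 mm in diameter, open at both ends. Barrel: 28 mm outside, x = -65 to 40 mm. Straps on the posts reach 124 mm high.
- mouth (a point): Point on the bore's axis 90 mm before the stand's origin, at the mouth; axes as the stand's. Here a knurled brass stop ring (a 50 mm long sleeve, 40 mm outside, 20 mm bore) is screwed over the barrel. Its front face, which the shoulder meets, lies within 20 mm before or behind this point, different each time and not measured: find it by feel. It holds firm when pressed.
- tray (a point): Centre of the catch tray's floor, 105 mm beyond the stand's origin, 19 mm above the table; axes as the stand's. The tray's inside reaches 58 mm either way along x and 44 mm along y; its rim is 55 mm above the table.
- barrel (a joint): How far the barrel has been pushed along the stand's x in its rubber linings (m): 0 at rest, springs back; it yields about 1 mm for each 9 N of push along its axis (the plug's drag moves it too). The reading is noisy.
- plug: Plug of dried brown clay in the bore, hidden at first: a cylinder 19 mm across and 26 mm long, 15 g, origin at its centre, own x along its axis. It starts with its centre within 18 mm before to 8 mm beyond the stand's origin. It takes a steady 7 to 13 N to slide it; it tips out and falls at the latest when the rod's tip is flush with the barrel's far end.
- claypot: Bystander: brown clay globe, 92 mm across and 67 mm high, origin under its centre.
- inkdish: Bystander: small ceramic dish, 60 mm across and 18 mm high, origin under its centre.
- teacup: Bystander: white cup, 66 mm across and 45 mm high, origin under its centre.
- glazejar: Bystander: ceramic jar with wooden cap, 60 mm across and 75 mm high, origin under its centre.
- brush: Bystander: thin writing brush lying flat, about 220 mm long and 9 mm thick, origin under its middle, x towards the bristles.
- paperweight: Bystander: dark wooden bar, 100 by 28 by 22 mm, origin under its centre.
- scraper: Bystander: clay scraper lying flat, about 130 mm long, wooden handle and steel blade, origin under its middle.
Things that resemble listed ones, but are neither listed nor needed, are in the scene too. Leave any pink or turquoise look-alike of the rest alone.

How it is judged (in metres and radians):
On the way, in this order (a step that is already met when the one before it is completed fails the run):
1. the plug drops out of the far end into the tray while the rod is in the bore (x of plug in the frame of stand between 0.045 and 0.165 m and y of plug in the frame of stand between -0.046 and 0.046 m and z of plug in the frame of stand below 0.05 m and x of rod in the frame of stand above -0.168 m and y of rod in the frame of stand between -0.006 and 0.006 m and z of rod in the frame of stand between 0.094 and 0.106 m and angle between the x axis of rod and the x axis of stand, either way round below 0.08 rad).
2. the rod's shoulder bears on the stop ring (the barrel yields at least 0.62 mm, about 5.5 N) with the plug out (all of step 1 and x of rod in the frame of stand above -0.1115 m and value of joint barrel above 0.00062 m), for 0.15 s.
At the end, for the whole second after the job is handed in: The plug lies in the catch tray; the rod lies at rest in its rest as at first, within 20 mm and 0.1 rad of where it belongs and its axis 50 to 60 mm above the table (x of plug in the frame of stand between 0.045 and 0.165 m and y of plug in the frame of stand between -0.046 and 0.046 m and z of plug in the frame of stand below 0.05 m and horizontal distance between rod and rest below 0.02 m and z of rod in the frame of rest between 0.05 and 0.06 m and angle between the x axis of rod and the x axis of rest, either way round below 0.1 rad and linear speed of each of rod, plug below 0.02 m/s); the robot touches nothing.
It fails at once if the rod presses the barrel, its ring or its stand with more than 16 N (contact force between rod and stand above 16 N).
It fails at once if the gripper or the arm leans on the stand (contact force between any of the fingers, the arm and stand above 5 N).
It fails at once if a bystander (clay globe, dish, cup, jar, brush, wooden bar or scraper) is moved by more than 30 mm (distance of any of claypot, inkdish, teacup, glazejar, brush, paperweight, scraper from where it was at the start of the episode above 0.03 m).
It also fails if it takes over 72 s, if anything falls off the work surface, if the arm or the gripper's body presses on something with over 40 N, if the wrist force passes 120 N, or if a joint passes its speed limit or range.

## Robot

A 6-joint arm with a two-finger parallel gripper is mounted at the origin on the work surface. World frame = base frame: x ahead of the robot, y to its left, z up, the work surface at z = 0. Lengths are in mm, angles in rad, forces in N, time in s.
With the tool pointing down it reaches from about 375 to 825 mm from the base axis. Payload 5.5 kg.
Tool frame: the origin (TCP) lies on the mounting face of the last link; the fingertips stand 173 mm ahead of it and the grasp point (between the pads) lies 155 mm ahead of it; z points along the fingers, y is the direction in which the jaws open and shut (so a half turn about z gives the same grasp; the last joint's range is limited). The gripper opens to 85 mm and grips with 20 to 120 N. Pads are 22 mm wide; open, the fingers measure 114 mm over their backs; the gripper's body (76 mm by 85 mm) begins 54 mm behind the grasp point. The pads swing forward as they close: fully open they stand 13 mm farther back than shut.
Start: joints at [-1.291, 0.314, -0.047, 1.21, 0, 1.571], TCP at [165.695, -576.663, 404.699] pointing down, gripper open.
Joint ranges: [-2.67, 2.67], [-0.69, 1.73], [-1.03, 1.25], [-2.08, 2.16], [-1.42, 1.45], [-3.14, 3.14]. Speed limits (rad/s): [2.39, 2.39, 3.01, 3.14, 3.14, 3.14].

## Interface

Orientations are given as a unit quaternion [w, x, y, z].
In Python, from rig import telemetry, eyes, workorder gives the robot as it stands.
- The arm moves only by the shell command python3 -m handwheel 'ROWS' [OPENING]. ROWS is JSON, a list of rows, each a list of 2 entries, a list of its own where there are three numbers: the shift along the tool's x, y, z in units of 30 cm (1.0 is 30 cm), then the turn about the tool's z in units of pi/2 rad (1.0 is pi/2 rad). In form: [[[tx, ty, tz], twist], ...]. A call has 1 to 20 rows; each row is the pose to reach, as a shift and turn from the pose commanded when the call began, along the tool's axes at that moment; what a row does not reach only later rows make up. A row lasts 1/8 s, in which the tool goes at most 62.5 mm and 10.7 degrees, less where a joint would pass 70% of its speed; a pose out of reach is approached as far as the arm can. A call with a number of a shift or a turn outside -1 to 1 is refused whole. A call with a gripper value outside its range is refused whole. OPENING is the closure, from 0 (fully open) to 1 (shut), set as the call begins (- or left out, the last holds). The fingers move at their own pace and stop on an object; the grip force is fixed at half the most. Time passes only in rows, so rows that repeat a pose let the fingers close. It gives the time, the measured TCP pose, the force and the opening at its end, in the units of the state.
- telemetry.observe(): the state, without advancing time (a new reading comes with each control period).
- eyes.read_camera(name): name is "scene" or "top"; returns a dict with "frame" (480x640x3 uint8, red, green, blue), "fx", "fy", "cx", "cy" (pixels), "xyz" and "attitude" of the camera in the world. Camera axes: x right, y up, looking along -z (the intrinsics and any distortion apply to the point x, -y, -z); pixel columns grow to the right and rows downward; lengths in mm; the calibration is good to about 2 mm. A picture is of the moment at which its call begins. There is no depth.
- workorder.hand_in(): hands the job in, once; it reports no verdict.
The state is a dict: "time_s": time; "qpos": joint angles; "joint_velocities": joint speeds; "tau": joint torques, N m; "ee_pos": TCP position; "orientation": TCP orientation; "wrist_force": force on the tool from outside, world axes, zero at the start; "wrist_torque": the same for the moment, N m; "width": finger opening in mm.
Only numpy, scipy, OpenCV 4.12 (cv2) and the standard library are available. Lean on these libraries where they do the work, as an engineer would, in place of code of your own. Each camera call takes 0.05 s, during which the arm holds its last target. There are 200 camera calls.

## Working session

There is one attempt and no reset: what is moved stays moved. The work goes in short steps, Python scripts to look and compute and a shell command to move; the robot and the scene stay as the last step left them, time stands still between calls to the robot, and variables do not carry over. Pictures are saved under pics/ and viewed, about 8 in all and at most 12, crops included, and the job is handed in when it is done.

```bash
ls; mkdir -p pics; python3 - <<'E'
from rig import telemetry, eyes
import cv2
print(telemetry.observe())
for n in("scene","top"):
    c=eyes.read_camera(n); cv2.imwrite(f"pics/{n}0.png",c["frame"][:,:,::-1]); print({k:v for k,v in c.items() if k!="frame"})
E
```

```text
pics
{'time_s': 0.0, 'qpos': array([-1.29098520e+00,  3.14232412e-01, -4.80702165e-02,  1.21018184e+00,
       -1.07377414e-05,  1.57083212e+00]), 'joint_velocities': array([ 0.0002107 , -0.00021247, -0.00223899, -0.00159306,  0.00026153,
       -0.0005806 ]), 'tau': array([ 1.96347130e-03, -5.39590681e+01,  3.39746296e+01,  1.91437063e-02,
        3.51432818e-04, -1.84481486e-06]), 'ee_pos': array([ 165.62720894, -576.40180809,  403.83435936]), 'orientation': array([-8.35071958e-04,  9.90231312e-01,  1.39431834e-01, -1.23036593e-04]), 'wrist_force': array([ 1.20676225, -0.20314857,  0.76705212]), 'wrist_torque': array([0.01133034, 0.07387693, 0.02962587]), 'width': 85.14911739165406}
{'fx': 621.3264067931824, 'fy': 621.3264067931824, 'cx': 323.45626173287064, 'cy': 243.43326068973582, 'xyz': array([1396.93093382,  137.37707143, 1124.67407134]), 'attitude': array([0.61683462, 0.22192012, 0.26112561, 0.70857598])}
{'fx': 504.7824389631431, 'fy': 504.7824389631431, 'cx': 319.1025097237165, 'cy': 232.2213276846215, 'xyz': array([ 470.23066215,    1.56351633, 1193.89880592]), 'attitude': array([ 0.70721373,  0.02653507, -0.01704128, -0.70629613])}
```

View pics/scene0.png

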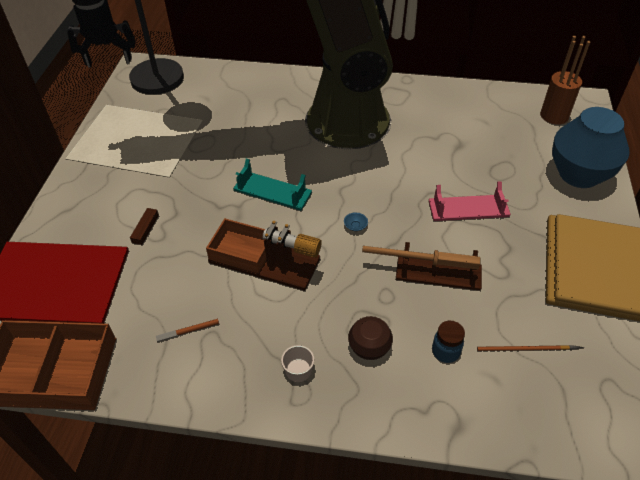

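View pics/top0.png

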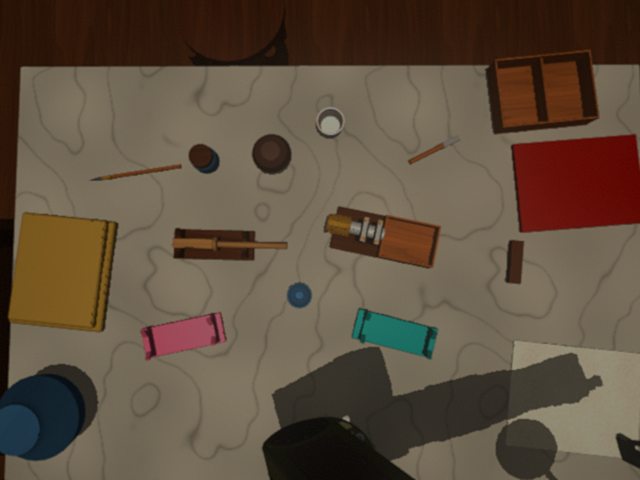

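The scene view shows the rod on its dark rest at about (362–480, 250–265), with the brass ring at (308,245) and the tray at (235,245). In the top view the rod spans (173,243) to (287,245) with its tip to the right, the ring is at (338,225), and the tray is centred at about (410,241). The next step is zoomed crops of both.

```bash
cat > h.py <<'E'
import numpy as np, cv2
from scipy.spatial.transform import Rotation as R
from rig import telemetry, eyes
def cam(n):
    return eyes.read_camera(n)
def ray(c,uv):
    uv=np.atleast_2d(uv).astype(float)
    d=np.c_[(uv[:,0]-c["cx"])/c["fx"],-(uv[:,1]-c["cy"])/c["fy"],-np.ones(len(uv))]
    q=c["attitude"]; return R.from_quat([q[1],q[2],q[3],q[0]]).apply(d)
def onz(c,uv,z):
    d=ray(c,uv); o=c["xyz"]; return o+d*((z-o[2])/d[:,2])[:,None]
def proj(c,p):
    q=c["attitude"]; d=R.from_quat([q[1],q[2],q[3],q[0]]).inv().apply(np.atleast_2d(p)-c["xyz"])
    return np.c_[c["cx"]+c["fx"]*d[:,0]/-d[:,2], c["cy"]-c["fy"]*d[:,1]/-d[:,2]]
E
python3 - <<'E'
import cv2,numpy as np
t=cv2.imread("pics/top0.png")[195:275,160:450]; s=cv2.imread("pics/scene0.png")[210:300,200:490]
t=cv2.resize(t,None,fx=2.75,fy=2.75,interpolation=cv2.INTER_CUBIC); s=cv2.resize(s,None,fx=2.75,fy=2.75,interpolation=cv2.INTER_CUBIC)
cv2.imwrite("pics/z.png",np.clip(np.vstack([t,s])*1.5,0,255))
h=cv2.cvtColor(cv2.imread("pics/top0.png"),cv2.COLOR_BGR2HSV)
for p in [(180,243),(195,243),(210,243),(230,244),(260,245),(280,245),(335,225),(345,226),(356,228),(410,240),(386,220),(436,222),(228,235),(300,240)]: print(p,h[p[1],p[0]])
E
```

```text
(180, 243) [ 15 175 121]
(195, 243) [ 15 173 124]
(210, 243) [ 14 171 124]
(230, 244) [ 14 167 125]
(260, 245) [ 15 167 124]
(280, 245) [ 15 162 118]
(335, 225) [ 18 199 127]
(345, 226) [ 18 203 132]
(356, 228) [ 21  32 150]
(410, 240) [ 11 194 112]
(386, 220) [ 11 187 109]
(436, 222) [ 18  62 124]
(228, 235) [ 10 182  59]
(300, 240) [ 20  61 122][ WARN:0@0.084] global loadsave.cpp:1063 imwrite_ Unsupported depth image for selected encoder is fallbacked to CV_8U.
```

View pics/z.png

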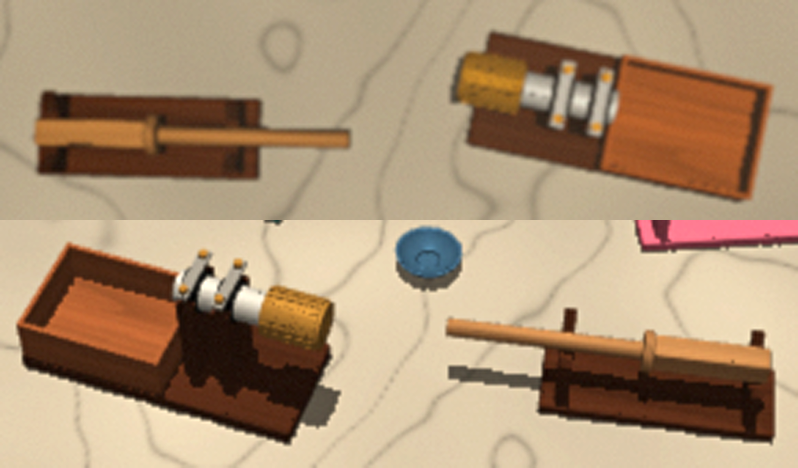

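```bash
cat > meas.py <<'E'
from h import *
def mask(c,lo,hi,box):
    x0,y0,x1,y1=box; h=cv2.cvtColor(c["frame"],cv2.COLOR_RGB2HSV); m=cv2.inRange(h,lo,hi); k=np.zeros_like(m); k[y0:y1,x0:x1]=m[y0:y1,x0:x1]
    n,l,st,_=cv2.connectedComponentsWithStats(k); i=1+st[1:,4].argmax(); return (l==i),st[i]
def cl(m,u0,u1):  # columns' mid points
    o=[]
    for u in range(u0,u1):
        v=np.nonzero(m[:,u])[0]
        if len(v): o.append((u,(v[0]+v[-1])/2,len(v)))
    return np.array(o,float)
def line(p):
    a,b=np.polyfit(p[:,0],p[:,1],1); print("  rms",np.std(p[:,1]-a*p[:,0]-b)); return lambda u:np.array([[u,a*u+b]])
def plane(c,f,u0,u1): n=np.cross(ray(c,f(u0))[0],ray(c,f(u1))[0]); return n/np.linalg.norm(n)
def axis(ca,na,cb,nb):
    d=np.cross(na,nb); d/=np.linalg.norm(d)
    p=np.linalg.lstsq(np.array([na,nb,d]),np.array([na@ca["xyz"],nb@cb["xyz"],d@ca["xyz"]]),rcond=None)[0]; return p,d
E
python3 - <<'E'
from meas import *
T,S=cam("top"),cam("scene")
np.set_printoptions(precision=2,suppress=True)
m,st=mask(T,(11,140,95),(18,190,255),(165,230,295,258)); print("rod top",st)
pT=cl(m,st[0],st[0]+st[2]); print(pT[:,2].astype(int))
fT=line(pT[(pT[:,0]>222)&(pT[:,0]<284)])
m2,s2=mask(S,(8,110,110),(20,200,255),(355,235,485,275)); print("rod scene",s2)
pS=cl(m2,s2[0],s2[0]+s2[2]); print(pS[:,2].astype(int)); fS=line(pS[(pS[:,0]>366)&(pS[:,0]<396)])
p,d=axis(T,plane(T,fT,225,283),S,plane(S,fS,366,396)); print("rod axis",d,"z at ends",)
for u in (174,212,286): print(u,onz(T,fT(u),55))
hs=pT[pT[:,0]<206]; fh=line(hs[2:]); print("handle at z66",onz(T,fh(176),66),onz(T,fh(205),66))
for u in (174,214): 
    q=onz(T,fT(u),55)[0]; print((q-p)@d, p+d*((q-p)@d))
r,s3=mask(T,(14,180,70),(22,255,255),(320,210,355,245)); print("ring top",s3); q=cl(r,s3[0],s3[0]+s3[2]); print(q[:,1:].T)
r2,s4=mask(S,(12,170,80),(24,255,255),(285,225,330,270)); print("ring scene",s4); q2=cl(r2,s4[0],s4[0]+s4[2]); print(q2[:,1:].T)
w,s5=mask(T,(0,0,120),(180,75,255),(349,215,386,245)); print(s5); print(cl(w,s5[0],s5[0]+s5[2]))
t,s6=mask(T,(8,160,70),(13,230,255),(375,205,445,275)); cn=max(cv2.findContours(t.astype(np.uint8),0,2)[0],key=cv2.contourArea); b=cv2.boxPoints(cv2.minAreaRect(cn)); print("tray rim",onz(T,b,55)[:,:2],onz(T,b,55).mean(0))
E
```

```text
rod top [173 239  42  10 360]
[ 8  9  8  9  9  9  9  9  8  8  9  8  8  8  8  8  8  8  8  8  8  9  9  9
  9  9  9  9  9  9  9  9  9  9  9 10  9  9  8  8  7  8]Traceback (most recent call last):
  File "<stdin>", line 6, in <module>
  File "meas.py", line 12, in line
    a,b=np.polyfit(p[:,0],p[:,1],1); print("  rms",np.std(p[:,1]-a*p[:,0]-b)); return lambda u:np.array([[u,a*u+b]])
        ~~~~~~~~~~^^^^^^^^^^^^^^^^^
    raise TypeError("expected non-empty vector for x")
TypeError: expected non-empty vector for x
```

```bash
sed -i 's/n,l,st,_=.*/vv,uu=np.nonzero(k); return k>0,(uu.min(),vv.min(),np.ptp(uu)+1,np.ptp(vv)+1,len(uu))/' meas.py
cat > run1.py <<'E'
from meas import *
T,S=cam("top"),cam("scene")
np.set_printoptions(precision=2,suppress=True,linewidth=150)
m,st=mask(T,(11,130,80),(18,195,255),(165,230,295,258)); print("rod top",st)
pT=cl(m,st[0],st[0]+st[2]); print(pT[:,1:].T)
fT=line(pT[(pT[:,0]>222)&(pT[:,0]<284)])
m2,s2=mask(S,(8,110,95),(20,200,255),(355,235,485,275)); print("rod scene",s2)
pS=cl(m2,s2[0],s2[0]+s2[2]); print(pS[:,2].astype(int)); fS=line(pS[(pS[:,0]>366)&(pS[:,0]<396)])
p,d=axis(T,plane(T,fT,225,283),S,plane(S,fS,366,396)); print("rod axis",p,d)
for u in (173,213.5,287): print(u,onz(T,fT(u),55))
hs=pT[pT[:,0]<206]; fh=line(hs[2:]); print("handle at z66",onz(T,fh(176),66),onz(T,fh(205),66))
r,s3=mask(T,(14,180,70),(22,255,255),(320,210,355,245)); print("ring top",s3); q=cl(r,s3[0],s3[0]+s3[2]); print(q[:,1:].T)
r2,s4=mask(S,(12,170,80),(24,255,255),(285,225,330,270)); print("ring scene",s4); q2=cl(r2,s4[0],s4[0]+s4[2]); print(q2[:,1:].T)
w,s5=mask(T,(0,0,120),(180,75,255),(349,215,386,245)); print(s5); print(cl(w,s5[0],s5[0]+s5[2]).T)
t,s6=mask(T,(8,160,70),(13,230,255),(375,205,445,275)); cn=max(cv2.findContours(t.astype(np.uint8),0,2)[0],key=cv2.contourArea); b=cv2.boxPoints(cv2.minAreaRect(cn)); print("tray rim",b,onz(T,b,55)[:,:2],onz(T,b,55).mean(0))
E
python3 run1.py
```

```text
rod top (np.int64(173), np.int64(238), np.int64(114), np.int64(12), 774)
[[242.5 242.5 242.5 242.5 242.5 242.5 242.5 242.5 243.  243.  243.  243.  242.5 242.5 242.5 242.5 242.5 242.5 242.5 242.  243.  242.5 242.5 243.
  243.  243.  243.  243.  243.  243.5 243.5 243.5 243.5 243.5 243.5 243.5 243.5 243.5 243.5 243.5 243.5 243.5 243.  243.5 244.  244.  244.  244.
  244.  244.  244.  244.  244.  244.  244.  244.  244.  244.  244.  244.  244.  244.  244.5 244.5 244.5 244.5 244.5 244.5 244.5 244.5 244.5 244.5
  244.5 244.5 244.5 244.5 244.5 244.5 244.5 244.5 244.5 245.  245.  244.5 244.5 245.  245.  245.  245.  245.  245.  245.  245.  245.  245.  245.
  245.  245.  245.  245.  245.  245.  245.  245.  245.  245.  245.  245.  245.  245.  245.  245.  245.5]
 [  8.   10.   10.   10.   10.   10.   10.   10.    9.    9.    9.    9.    8.    8.    8.    8.    8.    8.    8.    9.    9.   10.   10.    9.
    9.    9.    9.    9.    9.   10.   10.   10.   10.   10.   10.   10.   10.   10.   10.   10.   10.   12.   11.    4.    5.    5.    5.    5.
    5.    5.    5.    5.    5.    5.    5.    5.   
[... 1958 characters left out ...]
56.  357.  358.  359.  362.  363.  364.  365.  366.  367.  368.  369.  370.  371.  372.  373.  375.  376.  377.
  378.  379.  380.  382.  383.  384. ]
 [227.  226.  226.  226.5 227.5 227.5 227.5 227.5 228.  233.5 231.  229.5 224.5 224.  222.  232.  231.5 231.  231.5 231.5 230.5 239.  238.5 236.
  232.  229.  226.5 234.5 234.  231.5]
 [  5.    5.    5.    4.    6.    6.    6.    6.    5.    4.    9.   14.   11.    5.    1.    3.    6.    7.    6.    6.    4.    1.    6.   11.
   15.    9.    4.    4.    5.    2. ]]
tray rim [[377.54 256.31]
 [385.81 214.96]
 [440.23 225.85]
 [431.96 267.19]] [[ 486.32 -114.7 ]
 [ 579.75 -133.88]
 [ 555.16 -256.25]
 [ 462.1  -236.53]] [ 520.83 -185.34   55.  ]
```

```bash
cat > calc.py <<'E'
# python3 calc.py x y z yangle_deg : shift/turn in handwheel units from measured pose
import sys; from h import *
def pose():
    s=telemetry.observe(); q=s["orientation"]; return s,R.from_quat([q[1],q[2],q[3],q[0]])
if __name__=="__main__":
    s,r=pose(); t=np.array([float(v) for v in sys.argv[1:4]]); M=r.as_matrix()
    a=np.degrees(np.arctan2(M[1,1],M[0,1])); d=(float(sys.argv[4])-a+90)%180-90
    print("pos",s["ee_pos"].round(1),"yang",a.round(2),"zaxis",M[:,2].round(4),"F",s["wrist_force"].round(2),"w",round(s["width"],1),"t",s["time_s"])
    print("shift",(r.inv().apply(t-s["ee_pos"])/300).round(4),"twist",round(-d/90,4))
E
python3 calc.py 480 -150 400 -1.1; python3 calc.py 515 292.5 300 -1.1
python3 - <<'E'
from meas import *
np.set_printoptions(precision=2,suppress=True,linewidth=150)
T,S=cam("top"),cam("scene")
r,s3=mask(T,(14,150,60),(22,255,255),(320,210,350,245)); q=cl(r,330,347); print(q[:,1:].T); f=line(q)
print("ring axis z100",onz(T,f(330),100),onz(T,f(346),100))
d=np.array([-.196,-.981]); 
w,s5=mask(T,(0,0,70),(180,110,255),(349,215,363,245)); print("barrel",cl(w,351,361).T); b=cl(w,352,360); print(onz(T,b[:,:2],100)[:,:2].mean(0), onz(T,b[:,:2],100)[[0,-1],:2])
t=np.array([520.8,-185.3]); n=np.array([d[1],-d[0]])
for p in (onz(T,f(330),100)[0,:2],onz(T,f(346),100)[0,:2],onz(T,b[:,:2],100)[:,:2].mean(0)): print("offset from tray axis",(p-t)@n,"along",105+(p-t)@d)
# scene view check: project predicted axis
for sx in (-110,-90,-65,-40,0,40): print(sx, proj(S,np.r_[t+d*(sx-105),100]), proj(T,np.r_[t+d*(sx-105),100]))
E
```

```text
pos [ 165.7 -576.6  404.4] yang -73.97 zaxis [-2.e-04  6.e-04 -1.e+00] F [ 0.37 -0.1   0.  ] w 85.4 t 0.3
shift [ 1.3997 -1.0773  0.0153] twist -0.8097
pos [ 165.7 -576.6  404.4] yang -73.97 zaxis [-2.e-04  6.e-04 -1.e+00] F [ 0.37 -0.1   0.  ] w 85.4 t 0.3
shift [ 1.9192 -2.4625  0.3494] twist -0.8097
[[223.5 223.  223.5 224.  224.  224.  224.5 224.  224.  224.5 224.  225.  225.  225.  225.5 226.  226. ]
 [ 18.   19.   20.   19.   19.   19.   20.   21.   21.   20.   21.   21.   21.   21.   20.   21.   21. ]]
  rms 0.3203385428057663
ring axis z100 [[557.45  -7.33 100.  ]] [[551.96 -42.07 100.  ]]
barrel [[351.  352.  353.  354.  355.  356.  357.  358.  359.  360. ]
 [227.5 227.  227.  227.  227.  228.  228.  228.5 228.  231.5]
 [ 12.   13.   13.   13.   13.   13.   13.   12.   11.   14. ]]
[547.94 -62.67] [[549.15 -55.09]
 [546.99 -70.26]]
offset from tray axis -1.0714239923281277 along -76.76765506085724
offset from tray axis -2.497804450386654 along -41.61203488583482
offset from tray axis -2.586018136587755 along -20.61418454434832
-110 [[330.2  250.87]] [[314.85 220.65]]
-90 [[321.36 248.52]] [[323.87 222.45]]
-65 [[310.4 245.6]] [[335.15 224.71]]
-40 [[299.52 242.7 ]] [[346.45 226.97]]
0 [[282.3  238.11]] [[364.56 230.58]]
40 [[265.3  233.59]] [[382.7  234.21]]
```

```bash
python3 -m handwheel '[[[0.7,-0.54,0],-0.4],[[0.7,-0.54,0],-0.4],[[0.7,-0.54,0],-0.4],[[0.7,-0.54,0],-0.4],[[0.7,-0.54,0],-0.4]]' 0; python3 calc.py 480 -150 400 -1.1; python3 calc.py 515 292.5 300 -1.1
```

```text
time_s: 1.02
ee_pos: [324.1, -360.5, 405.0]
orientation: [-0.0, 0.898, 0.44, 0.0]
wrist_force: [-0.5, -0.2, -0.0]
width: 85.3
pos [ 324.1 -360.5  405. ] yang -37.73 zaxis [ 5.e-04  3.e-04 -1.e+00] F [-0.5  -0.19 -0.  ] w 85.3 t 1.025
shift [ 0.8727 -0.0184  0.0169] twist -0.407
pos [ 324.1 -360.5  405. ] yang -37.73 zaxis [ 5.e-04  3.e-04 -1.e+00] F [-0.5  -0.19 -0.  ] w 85.3 t 1.025
shift [ 2.1105 -0.8289  0.3507] twist -0.407
```

```bash
python3 -m handwheel '[[[0.9,-0.02,0],-0.407],[[0.9,-0.02,0],-0.407],[[0.9,-0.02,0],-0.407],[[0.9,-0.02,0],-0.407],[[0.9,-0.02,0],-0.407],[[0.9,-0.02,0],-0.407]]'; python3 calc.py 515 292.5 300 -1.1
```

```text
time_s: 1.78
ee_pos: [485.0, -145.9, 404.6]
orientation: [0.0, 0.715, 0.699, -0.0]
wrist_force: [0.2, -0.2, -0.1]
width: 85.8
pos [ 485.  -145.9  404.6] yang -1.24 zaxis [-1.e-04 -4.e-04 -1.e+00] F [ 0.18 -0.22 -0.12] w 85.8 t 1.775
shift [1.4633 0.0684 0.348 ] twist -0.0016
```

```bash
python3 -m handwheel '[[[1,0.06,0],0],[[1,0.06,0],0],[[1,0.06,0],0],[[1,0.06,0],0],[[1,0.06,0],0]]' && python3 calc.py 515 292.5 270 -1.1
```

```text
time_s: 2.4
ee_pos: [509.4, 153.6, 404.9]
orientation: [0.0, 0.716, 0.698, 0.0]
wrist_force: [0.3, 0.7, 0.2]
width: 85.4
pos [509.4 153.6 404.9] yang -1.43 zaxis [ 7.e-04 -5.e-04 -1.e+00] F [0.26 0.71 0.16] w 85.4 t 2.4
shift [0.4634 0.0067 0.4495] twist -0.0037
```

```bash
python3 -m handwheel '[[[0.463,0.007,0.2],0],[[0.463,0.007,0.2],0],[[0.463,0.007,0.45],0],[[0.463,0.007,0.45],0],[[0.463,0.007,0.45],0],[[0.463,0.007,0.45],0]]' && python3 calc.py 515 292.5 210 -1.1 && python3 - <<'E'
from meas import *
T,S=cam("top"),cam("scene")
z=np.hstack([cv2.resize(T["frame"][195:285,150:300],None,fx=2.6,fy=2.6),cv2.resize(S["frame"][170:290,380:530],None,fx=2.6,fy=2.6)[:234]])
cv2.imwrite("pics/g.png",np.clip(z[:,:,::-1]*1.4,0,255).astype(np.uint8))
E
```

```text
time_s: 3.15
ee_pos: [515.5, 290.9, 271.0]
orientation: [0.0, 0.716, 0.698, 0.001]
wrist_force: [0.1, -0.1, 0.3]
width: 85.4
pos [515.5 290.9 271. ] yang -1.44 zaxis [ 1.5e-03  4.0e-04 -1.0e+00] F [ 0.07 -0.05  0.26] w 85.4 t 3.15
shift [ 0.0052 -0.0023  0.2034] twist -0.0038
```

View pics/g.png

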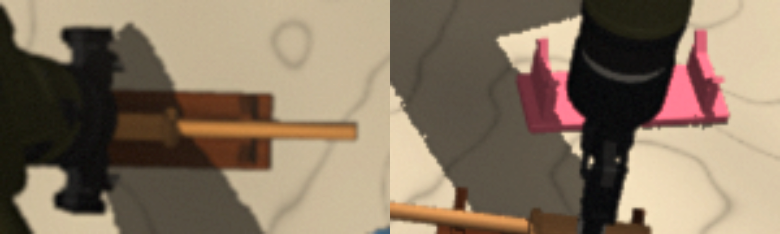

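The gripper is over the handle: the fingers are at about (88,60) and (88,190) in the left crop, astride the rod at row 128. I'll descend and close.

```bash
python3 -m handwheel '[[[0.004,-0.001,0.1],-0.004],[[0.004,-0.001,0.203],-0.004],[[0.004,-0.001,0.203],-0.004],[[0.004,-0.001,0.203],-0.004]]' && python3 calc.py 515 292.5 210 -1.1 && python3 -m handwheel '[[[0,0,0],0],[[0,0,0],0],[[0,0,0],0],[[0,0,0],0],[[0,0,0],0],[[0,0,0],0],[[0,0,0],0],[[0,0,0],0]]' 1; python3 calc.py 515 292.5 210 -1.1
```

```text
time_s: 3.75
ee_pos: [515.1, 293.2, 210.6]
orientation: [0.0, 0.713, 0.701, 0.001]
wrist_force: [0.0, 0.1, 0.3]
width: 85.6
pos [515.1 293.2 210.6] yang -1.01 zaxis [ 0.0019  0.001  -1.    ] F [0.04 0.09 0.26] w 85.6 t 3.75
shift [-0.0023 -0.0002  0.002 ] twist 0.001
time_s: 4.75
ee_pos: [514.4, 293.2, 209.2]
orientation: [0.0, 0.713, 0.701, 0.0]
wrist_force: [-0.5, -0.6, 5.3]
width: 21.2
pos [514.4 293.2 209.2] yang -0.98 zaxis [ 5.e-04  4.e-04 -1.e+00] F [-0.52 -0.58  5.32] w 21.2 t 4.75
shift [-0.0023  0.002  -0.0025] twist 0.0014
```

```bash
python3 -m handwheel '[[[0,0,-0.05],0],[[0,0,-0.15],0],[[0,0,-0.25],0],[[0,0,-0.25],0],[[0,0,-0.25],0]]' && python3 calc.py 608 241 270 -11.3
```

```text
time_s: 5.38
ee_pos: [513.9, 292.9, 283.2]
orientation: [-0.0, 0.713, 0.701, -0.0]
wrist_force: [0.3, 0.6, -1.8]
width: 21.1
pos [513.9 292.9 283.2] yang -0.98 zaxis [-8.e-04 -4.e-04 -1.e+00] F [ 0.3   0.65 -1.79] w 21.1 t 5.375
shift [-0.1676  0.3166  0.0439] twist 0.1147
```

```bash
python3 -m handwheel '[[[-0.08,0.16,0.0],0.05],[[-0.165,0.31,0],0.115],[[-0.165,0.31,0.044],0.115],[[-0.165,0.31,0.044],0.115],[[-0.165,0.31,0.044],0.115]]' && python3 calc.py 608 241 254.2 -11.3; cat > servo.py <<'E'
from meas import *
np.set_printoptions(precision=2,suppress=True,linewidth=150)
T,S=cam("top"),cam("scene")
z=np.hstack([cv2.resize(T["frame"][185:275,200:380],None,fx=2.2,fy=2.2),cv2.resize(S["frame"][210:300,280:460],None,fx=2.2,fy=2.2)])
cv2.imwrite("pics/s.png",np.clip(z[:,:,::-1]*1.4,0,255).astype(np.uint8))
np.savez("s.npz",T=T["frame"],S=S["frame"])
m,s=mask(T,(10,110,60),(17,195,255),(215,190,325,240)); print(s); print(cl(m,s[0],s[0]+s[2])[::3].T)
m,s=mask(S,(6,100,80),(20,200,255),(320,220,450,290)); print(s); print(cl(m,s[0],s[0]+s[2])[::3].T)
E
python3 servo.py
```

```text
time_s: 6.0
ee_pos: [605.2, 242.4, 269.8]
orientation: [-0.0, 0.773, 0.634, -0.001]
wrist_force: [0.3, 0.9, -0.9]
width: 21.1
pos [605.2 242.4 269.8] yang -11.25 zaxis [-2.2e-03 -6.0e-04 -1.0e+00] F [ 0.27  0.91 -0.94] w 21.1 t 6.0
shift [-0.0027  0.0102  0.0519] twist 0.0005
(np.int64(218), np.int64(197), np.int64(89), np.int64(36), 644)
[[218.  221.  224.  227.  230.  233.  236.  239.  242.  245.  248.  251.  254.  257.  260.  263.  266.  269.  272.  275.  278.  281.  284.  287.
  290.  293.  296.  299.  302.  305. ]
 [205.  202.  202.5 202.5 202.5 200.5 203.  205.5 206.  207.  207.  208.  219.  209.  210.  210.  211.  212.  212.  213.  213.  214.  214.5 215.
  216.  216.  217.  217.5 218.  218.5]
 [  1.    9.   10.   10.    8.    8.    9.    8.    7.    7.    7.    7.    7.    7.    7.    7.    7.    7.    7.    7.    7.    7.    6.    7.
    7.    7.    7.    6.    7.    6. ]]
(np.int64(338), np.int64(245), np.int64(112), np.int64(28), 464)
[[338.  341.  344.  347.  350.  353.  356.  359.  362.  365.  368.  371.  374.  377.  380.  383.  386.  389.  392.  395.  398.  401.  404.  407.
  410.  413.  448. ]
 [249.  247.5 248.5 249.5 250.5 250.5 251.5 252.5 254.  253.5 254.5 255.5 256.5 257.  257.5 258.5 259.5 260.  260.5 261.5 262.5 263.5 264.5 265.
  265.5 268.  260. ]
 [  3.    6.    6.    6.    6.    6.    6.    6.    6.    6.    6.    6.    6.    5.    6.    6.    6.    7.    6.    6.    6.    6.    6.    7.
    6.    9.    1. ]]
```

View pics/s.png

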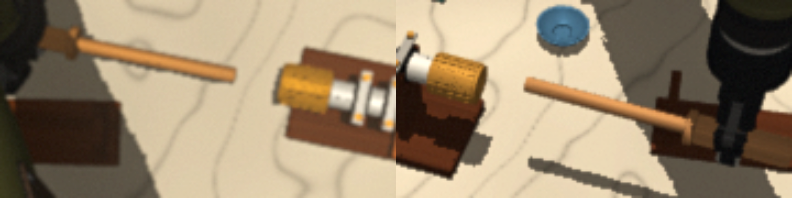

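The shank points at the ring in both views. In the left crop the tip is at (235,73) and the ring face at (280,85). I'll lower to bore height, then compare the shank line with the ring and barrel line numerically.

```bash
python3 -m handwheel '[[[0,0.005,0.03],0],[[0,0.005,0.052],0],[[0,0.005,0.052],0],[[0,0.005,0.052],0]]' && python3 calc.py 608 241 254.2 -11.3; cat > fine.py <<'E'
from meas import *
import sys
np.set_printoptions(precision=2,suppress=True,linewidth=150)
T,S=cam("top"),cam("scene")
def edges(c,u,v0,v1,ch=None):  # print profile
    return c["frame"][v0:v1,u].astype(int)
m,_=mask(T,(10,110,60),(17,195,255),(215,190,325,240)); us=np.nonzero(m.any(0))[0]; tip=us.max(); q=cl(m,tip-62,tip-2); q=q[q[:,2]<9]; f=line(q); print("top: tip col",tip)
r,_=mask(T,(14,150,60),(22,255,255),(tip+6,205,350,245)); rr=cl(r,331,347); b,_=mask(T,(0,0,70),(180,110,255),(349,215,363,245)); bb=cl(b,352,359)
print("top row diff ring-rodline",(rr[:,1]-[f(u)[0,1] for u in rr[:,0]]).mean(),"barrel-rodline",(bb[:,1]-[f(u)[0,1] for u in bb[:,0]]).mean(),"rod slope",f(1)[0,1]-f(0)[0,1])
for u in (tip,tip-60): print(" rod axis at z100:",onz(T,f(u),100)[0])
m,_=mask(S,(6,100,80),(20,200,255),(332,220,430,290)); us=np.nonzero(m.any(0))[0]; t2=us.min(); q=cl(m,t2+3,t2+62); q=q[q[:,2]<9]; g=line(q); print("scene: tip col",t2)
r2,_=mask(S,(10,120,50),(26,255,255),(285,225,min(t2-4,331),270)); r2=cv2.morphologyEx(r2.astype(np.uint8),cv2.MORPH_CLOSE,np.ones((3,3)))>0
k=cl(r2,298,312); print("ring scene",k.T); print("scene row diff ring-rodline",(k[:,1]-[g(u)[0,1] for u in k[:,0]]).mean(),"slope",g(1)[0,1]-g(0)[0,1])
p,d=axis(T,plane(T,f,tip-60,tip),S,plane(S,g,t2,t2+60)); 
for y in (60,150): print(" triang axis at y",y,p+d*(y-p[1])/d[1])
E
python3 fine.py
```

```text
time_s: 6.6
ee_pos: [607.9, 241.7, 255.0]
orientation: [-0.0, 0.773, 0.634, -0.0]
wrist_force: [0.2, -0.5, -1.6]
width: 21.3
pos [607.9 241.7 255. ] yang -11.33 zaxis [-1.e-04 -0.e+00 -1.e+00] F [ 0.24 -0.45 -1.62] w 21.3 t 6.6
shift [-0.0023  0.0009  0.0026] twist -0.0003
  rms 0.179000536305836
top: tip col 307
top row diff ring-rodline -0.14315087524315118 barrel-rodline -0.39077124598104873 rod slope 0.20223673242566065
 rod axis at z100: [567.85  42.7  100.  ]
 rod axis at z100: [594.36 173.79 100.  ]
  rms 0.3026704098721168
scene: tip col 338
ring scene [[298.  299.  300.  301.  302.  303.  304.  305.  306.  307.  308.  309.  310.  311. ]
 [248.5 248.5 248.5 248.5 247.5 247.5 248.  248.5 248.5 249.  249.  249.5 249.5 250. ]
 [ 28.   30.   30.   30.   28.   28.   27.   28.   28.   27.   27.   28.   28.   27. ]]
scene row diff ring-rodline 4.846904483593605 slope 0.261104617182923
 triang axis at y 60 [571.09  60.   103.1 ]
 triang axis at y 150 [589.22 150.   103.98]
```

```bash
python3 -m handwheel '[[[-0.05,0.002,0.0025],0],[[-0.09,0.002,0.0025],0],[[-0.09,0.002,0.0025],0],[[-0.09,0.002,0.0025],0]]' && python3 calc.py 608 241 254.2 -11.3; python3 fine.py; python3 - <<'E'
from meas import *
T,S=cam("top"),cam("scene")
z=np.hstack([cv2.resize(T["frame"][205:245,270:370],None,fx=4,fy=4,interpolation=2),cv2.resize(S["frame"][225:265,280:380],None,fx=4,fy=4,interpolation=2)])
cv2.imwrite("pics/m.png",np.clip(z[:,:,::-1]*1.4,0,255).astype(np.uint8))
E
```

```text
time_s: 7.2
ee_pos: [603.3, 214.9, 254.4]
orientation: [-0.0, 0.774, 0.634, 0.0]
wrist_force: [0.2, -0.0, -1.1]
width: 20.7
pos [603.3 214.9 254.4] yang -11.36 zaxis [ 3.e-04  3.e-04 -1.e+00] F [ 0.17 -0.03 -1.15] w 20.7 t 7.2
shift [ 0.0886 -0.0017  0.0008] twist -0.0007
  rms 0.15641776905887197
top: tip col 319
top row diff ring-rodline 0.06814740205609837 barrel-rodline 0.022927003532694407 rod slope 0.2013337038066254
 rod axis at z100: [563.39  16.58 100.  ]
 rod axis at z100: [589.76 147.51 100.  ]
  rms 0.22541911465947434
scene: tip col 332
ring scene [[298.  299.  300.  301.  302.  303.  304.  305.  306.  307.  308.  309.  310.  311. ]
 [248.5 248.5 248.5 248.5 248.5 248.  248.5 248.5 248.5 249.  249.  249.  249.5 250. ]
 [ 28.   30.   30.   30.   30.   29.   28.   28.   28.   27.   27.   27.   28.   27. ]]
scene row diff ring-rodline 4.632320280537725 slope 0.2616598480420862
 triang axis at y 60 [571.89  60.   102.96]
 triang axis at y 150 [589.95 150.   103.7 ]
```

View pics/m.png

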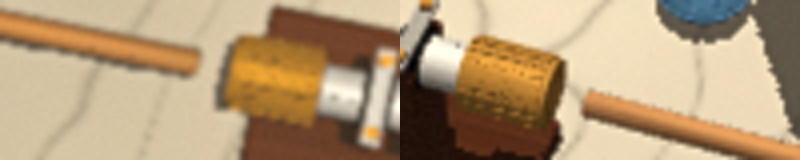

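```bash
cat > chk.py <<'E'
import sys; from calc import *
s,r=pose(); F=s["wrist_force"]; d=np.array([-.196,-.981,0]); a=-F@d; lim=float(sys.argv[1])
print("t",round(s["time_s"],2),"along",round((s["ee_pos"]-[543.2,-82.7,0])@d,2),"lat",round(s["ee_pos"][:2]@[.981,-.196]-543.2*.981-82.7*.196,2),"z",s["ee_pos"][2].round(1),"axial",a.round(2),"F",F.round(1))
sys.exit(a>lim)
E
h="python3 -m handwheel"; c="python3 chk.py"
$c 9; python3 -m handwheel '[[[-0.02,0,0],0],[[-0.04,0,0],0],[[-0.04,0,0],0],[[-0.04,0,0],0]]' >/dev/null; $c 4 && 
python3 -m handwheel '[[[-0.004,0,0],0],[[-0.004,0,0],0]]' >/dev/null; $c 3.5 &&
python3 -m handwheel '[[[-0.004,0,0],0],[[-0.004,0,0],0]]' >/dev/null && $c 3.5 &&
python3 -m handwheel '[[[-0.004,0,0],0],[[-0.004,0,0],0]]' >/dev/null && $c 3.5 &&
python3 -m handwheel '[[[-0.004,0,0],0],[[-0.004,0,0],0]]' >/dev/null && $c 3.5 &&
python3 -m handwheel '[[[-0.004,0,0],0],[[-0.004,0,0],0]]' >/dev/null && $c 3.5 &&
python3 -m handwheel '[[[-0.004,0,0],0],[[-0.004,0,0],0]]' >/dev/null && $c 3.5 &&
python3 -m handwheel '[[[-0.004,0,0],0],[[-0.004,0,0],0]]' >/dev/null && $c 3.5 &&
python3 -m handwheel '[[[-0.004,0,0],0],[[-0.004,0,0],0]]' >/dev/null && $c 3.5 &&
python3 -m handwheel '[[[-0.004,0,0],0],[[-0.004,0,0],0]]' >/dev/null && $c 3.5
```

```text
t 7.4 along -304.19 lat 0.47 z 254.3 axial 0.3 F [-0.3  0.4 -0.8]
t 7.9 along -291.79 lat 0.5 z 254.3 axial -0.01 F [-0.3  0.  -0.3]
t 7.9 along -291.79 lat 0.5 z 254.3 axial -0.01 F [-0.3  0.  -0.3]False
False
False
```

```bash
sed -i 's/sys.exit(a>lim)/sys.exit(int(a>lim))/' chk.py
c="python3 chk.py 3.5"
python3 -m handwheel '[[[-0.004,0,0],0],[[-0.004,0,0],0]]' >/dev/null && $c &&
python3 -m handwheel '[[[-0.004,0,0],0],[[-0.004,0,0],0]]' >/dev/null && $c &&
python3 -m handwheel '[[[-0.004,0,0],0],[[-0.004,0,0],0]]' >/dev/null && $c &&
python3 -m handwheel '[[[-0.004,0,0],0],[[-0.004,0,0],0]]' >/dev/null && $c &&
python3 -m handwheel '[[[-0.004,0,0],0],[[-0.004,0,0],0]]' >/dev/null && $c &&
python3 -m handwheel '[[[-0.004,0,0],0],[[-0.004,0,0],0]]' >/dev/null && $c &&
python3 -m handwheel '[[[-0.004,0,0],0],[[-0.004,0,0],0]]' >/dev/null && $c &&
python3 -m handwheel '[[[-0.004,0,0],0],[[-0.004,0,0],0]]' >/dev/null && $c &&
python3 -m handwheel '[[[-0.004,0,0],0],[[-0.004,0,0],0]]' >/dev/null && $c &&
python3 -m handwheel '[[[-0.004,0,0],0],[[-0.004,0,0],0]]' >/dev/null && $c
```

```text
t 8.15 along -290.73 lat 0.4 z 254.2 axial 0.05 F [-1.   0.2 -1.9]
t 8.4 along -289.49 lat 0.4 z 254.2 axial 0.2 F [-0.8  0.4 -1.1]
t 8.65 along -288.24 lat 0.41 z 254.2 axial -0.58 F [-0.7 -0.5 -2. ]
t 8.9 along -287.02 lat 0.42 z 254.3 axial 0.94 F [ 0.5  0.8 -1.6]
t 9.15 along -285.82 lat 0.43 z 254.3 axial 0.45 F [0.8 0.3 0.3]
t 9.4 along -284.62 lat 0.43 z 254.2 axial 0.42 F [ 0.9  0.3 -1.6]
t 9.65 along -283.44 lat 0.4 z 254.2 axial -0.58 F [ 0.3 -0.6 -1.1]
t 9.9 along -282.22 lat 0.42 z 254.2 axial -0.06 F [-0.7  0.1 -1. ]
t 10.15 along -281.02 lat 0.42 z 254.3 axial -0.7 F [-0.7 -0.6 -0.6]
t 10.4 along -279.81 lat 0.42 z 254.2 axial -0.87 F [ 0.  -0.9 -0.8]
```

```bash
c="python3 chk.py 3.5"
python3 -m handwheel '[[[-0.004,0,0],0],[[-0.008,0,0],0]]' >/dev/null && $c &&
python3 -m handwheel '[[[-0.004,0,0],0],[[-0.008,0,0],0]]' >/dev/null && $c &&
python3 -m handwheel '[[[-0.004,0,0],0],[[-0.008,0,0],0]]' >/dev/null && $c &&
python3 -m handwheel '[[[-0.004,0,0],0],[[-0.008,0,0],0]]' >/dev/null && $c &&
python3 -m handwheel '[[[-0.004,0,0],0],[[-0.008,0,0],0]]' >/dev/null && $c &&
python3 -m handwheel '[[[-0.004,0,0],0],[[-0.008,0,0],0]]' >/dev/null && $c &&
python3 -m handwheel '[[[-0.004,0,0],0],[[-0.008,0,0],0]]' >/dev/null && $c; python3 - <<'E'
from meas import *
T,S=cam("top"),cam("scene")
z=np.hstack([cv2.resize(T["frame"][205:245,270:370],None,fx=4,fy=4,interpolation=2),cv2.resize(S["frame"][225:265,280:380],None,fx=4,fy=4,interpolation=2)])
cv2.imwrite("pics/m2.png",np.clip(z[:,:,::-1]*1.4,0,255).astype(np.uint8))
E
```

```text
t 10.65 along -277.44 lat 0.39 z 254.2 axial 1.57 F [ 0.3  1.5 -0.8]
t 10.9 along -275.0 lat 0.41 z 254.3 axial -0.31 F [ 0.1 -0.3 -1.5]
t 11.15 along -272.58 lat 0.4 z 254.2 axial -0.23 F [-0.  -0.2 -1.2]
t 11.4 along -270.22 lat 0.41 z 254.2 axial -0.36 F [-0.4 -0.3 -1.4]
t 11.65 along -267.81 lat 0.41 z 254.2 axial 0.5 F [-0.1  0.5 -1.6]
t 11.9 along -265.43 lat 0.43 z 254.3 axial -0.15 F [ 0.1 -0.2 -0.3]
t 12.15 along -262.99 lat 0.41 z 254.2 axial 0.33 F [0.5 0.2 0. ]
```

View pics/m2.png

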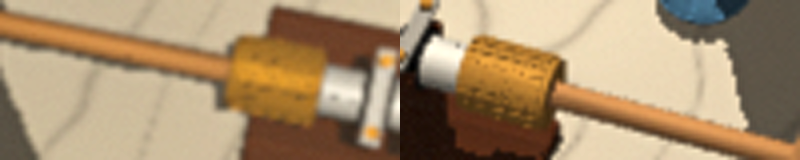

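The right crop shows the shank inside the ring bore at (553,95), and the left crop agrees at (225,68). I'll push on to the plug.

```bash
c="python3 chk.py 14.5"
python3 -m handwheel '[[[-0.01,0,0],0],[[-0.02,0,0],0],[[-0.03,0,0],0],[[-0.04,0,0],0]]' >/dev/null && $c &&
python3 -m handwheel '[[[-0.01,0,0],0],[[-0.02,0,0],0],[[-0.03,0,0],0],[[-0.04,0,0],0]]' >/dev/null && $c &&
python3 -m handwheel '[[[-0.007,0,0],0],[[-0.014,0,0],0],[[-0.02,0,0],0]]' >/dev/null && $c &&
python3 -m handwheel '[[[-0.007,0,0],0],[[-0.014,0,0],0],[[-0.02,0,0],0]]' >/dev/null && $c &&
python3 -m handwheel '[[[-0.007,0,0],0],[[-0.014,0,0],0],[[-0.02,0,0],0]]' >/dev/null && $c &&
python3 -m handwheel '[[[-0.007,0,0],0],[[-0.014,0,0],0],[[-0.02,0,0],0]]' >/dev/null && $c &&
python3 -m handwheel '[[[-0.007,0,0],0],[[-0.014,0,0],0],[[-0.02,0,0],0]]' >/dev/null && $c &&
python3 -m handwheel '[[[-0.007,0,0],0],[[-0.014,0,0],0],[[-0.02,0,0],0]]' >/dev/null && $c
```

```text
t 12.75 along -250.83 lat 0.41 z 254.3 axial 1.15 F [-0.3  1.2 -1.5]
t 13.25 along -238.87 lat 0.39 z 254.3 axial -0.97 F [ 0.  -1.  -1.4]
t 13.62 along -232.97 lat 0.4 z 254.3 axial 0.22 F [ 0.1  0.2 -0.7]
t 14.0 along -226.94 lat 0.41 z 254.2 axial -0.54 F [-0.9 -0.4 -1.3]
t 14.38 along -222.73 lat 0.67 z 254.9 axial 8.13 F [ 0.   8.3 -0.3]
t 14.75 along -216.94 lat 0.62 z 254.9 axial 9.28 F [ 1.4  9.2 -0.8]
t 15.12 along -210.95 lat 0.59 z 254.9 axial 9.54 F [ 0.8  9.6 -0.6]
t 15.5 along -204.9 lat 0.58 z 254.9 axial 9.8 F [ 1.1  9.8 -0.8]
```

```bash
c="python3 chk.py 14.5"
python3 -m handwheel '[[[-0.007,0,0],0],[[-0.014,0,0],0],[[-0.02,0,0],0]]' >/dev/null && $c &&
python3 -m handwheel '[[[-0.007,0,0],0],[[-0.014,0,0],0],[[-0.02,0,0],0]]' >/dev/null && $c &&
python3 -m handwheel '[[[-0.007,0,0],0],[[-0.014,0,0],0],[[-0.02,0,0],0]]' >/dev/null && $c &&
python3 -m handwheel '[[[-0.007,0,0],0],[[-0.014,0,0],0],[[-0.02,0,0],0]]' >/dev/null && $c &&
python3 -m handwheel '[[[-0.007,0,0],0],[[-0.014,0,0],0],[[-0.02,0,0],0]]' >/dev/null && $c &&
python3 -m handwheel '[[[-0.005,0,0],0],[[-0.01,0,0],0]]' >/dev/null && $c  &&
python3 -m handwheel '[[[-0.005,0,0],0],[[-0.01,0,0],0]]' >/dev/null && $c  &&
python3 -m handwheel '[[[-0.005,0,0],0],[[-0.01,0,0],0]]' >/dev/null && $c 
```

```text
t 15.88 along -198.89 lat 0.55 z 254.9 axial 9.97 F [ 0.8 10.   0.2]
t 16.25 along -192.86 lat 0.52 z 254.8 axial 9.08 F [1.1 9.  0.6]
t 16.62 along -186.87 lat 0.52 z 254.8 axial 9.43 F [-0.   9.6 -0.5]
t 17.0 along -180.86 lat 0.52 z 254.9 axial 8.85 F [1.  8.8 0. ]
t 17.38 along -174.48 lat 0.45 z 254.7 axial 7.34 F [-0.7  7.6 -0.5]
t 17.62 along -171.09 lat 0.42 z 254.6 axial 5.38 F [0.8 5.3 0.1]
t 17.88 along -167.32 lat 0.32 z 254.4 axial 2.99 F [ 0.4  3.  -0.6]
t 18.12 along -163.49 lat 0.33 z 254.1 axial 0.41 F [ 0.8  0.3 -0.3]
```

```bash
python3 - <<'E'
from meas import *
T,S=cam("top"),cam("scene")
z=np.hstack([cv2.resize(T["frame"][205:275,345:445],None,fx=4,fy=4,interpolation=2),cv2.resize(S["frame"][210:280,200:300],None,fx=4,fy=4,interpolation=2)])
cv2.imwrite("pics/p.png",np.clip(z[:,:,::-1]*1.5,0,255).astype(np.uint8))
E
python3 chk.py 4
```

```text
t 18.23 along -163.53 lat 0.34 z 254.2 axial 0.86 F [ 0.9  0.7 -0.8]
```

View pics/p.png

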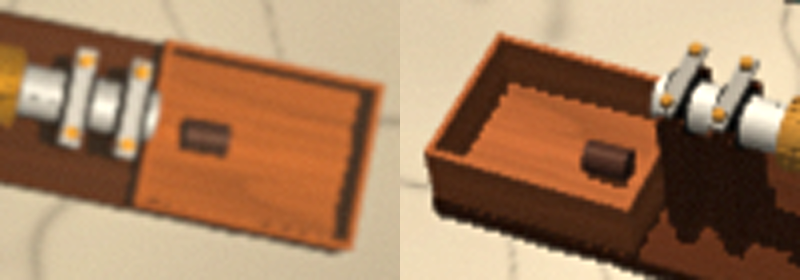

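The plug lies in the tray: (205,138) in the left crop and (608,160) in the right. Next I'll feel for the ring in 2 mm steps, about 7 N at most per step.

```bash
c="python3 chk.py 3"
python3 -m handwheel '[[[-0.004,0,0],0],[[-0.007,0,0],0]]' >/dev/null && $c &&
python3 -m handwheel '[[[-0.004,0,0],0],[[-0.007,0,0],0]]' >/dev/null && $c &&
python3 -m handwheel '[[[-0.004,0,0],0],[[-0.007,0,0],0]]' >/dev/null && $c &&
python3 -m handwheel '[[[-0.004,0,0],0],[[-0.007,0,0],0]]' >/dev/null && $c &&
python3 -m handwheel '[[[-0.004,0,0],0],[[-0.007,0,0],0]]' >/dev/null && $c &&
python3 -m handwheel '[[[-0.004,0,0],0],[[-0.007,0,0],0]]' >/dev/null && $c &&
python3 -m handwheel '[[[-0.004,0,0],0],[[-0.007,0,0],0]]' >/dev/null && $c &&
python3 -m handwheel '[[[-0.004,0,0],0],[[-0.007,0,0],0]]' >/dev/null && $c &&
python3 -m handwheel '[[[-0.004,0,0],0],[[-0.007,0,0],0]]' >/dev/null && $c &&
python3 -m handwheel '[[[-0.004,0,0],0],[[-0.007,0,0],0]]' >/dev/null && $c &&
python3 -m handwheel '[[[-0.004,0,0],0],[[-0.007,0,0],0]]' >/dev/null && $c &&
python3 -m handwheel '[[[-0.004,0,0],0],[[-0.007,0,0],0]]' >/dev/null && $c
```

```text
t 18.48 along -161.8 lat 0.36 z 254.2 axial -0.01 F [-0. -0. -2.]
t 18.73 along -159.78 lat 0.36 z 254.2 axial 0.66 F [ 0.1  0.6 -1.5]
t 18.98 along -157.66 lat 0.37 z 254.3 axial -0.41 F [ 0.4 -0.5 -0.4]
t 19.23 along -155.59 lat 0.37 z 254.3 axial -0.36 F [-0.8 -0.2 -1.1]
t 19.48 along -153.48 lat 0.36 z 254.3 axial -0.48 F [ 0.8 -0.6 -0.6]
t 19.73 along -151.38 lat 0.36 z 254.2 axial -0.54 F [ 0.2 -0.6 -0.4]
t 19.98 along -149.27 lat 0.34 z 254.2 axial 0.07 F [ 0.4 -0.  -1.6]
t 20.23 along -147.15 lat 0.35 z 254.3 axial -0.24 F [-0.4 -0.2 -0.8]
t 20.48 along -145.07 lat 0.34 z 254.2 axial 0.39 F [ 0.4  0.3 -1.3]
t 20.73 along -142.97 lat 0.35 z 254.2 axial -0.06 F [-0.  -0.1 -1.3]
t 20.98 along -140.89 lat 0.34 z 254.2 axial 0.1 F [ 0.3  0.  -0.8]
t 21.23 along -138.79 lat 0.34 z 254.3 axial 0.59 F [ 0.   0.6 -1. ]
```

```bash
c="python3 chk.py 3"
python3 -m handwheel '[[[-0.002,0,0],0],[[-0.004,0,0],0]]' >/dev/null && $c &&
python3 -m handwheel '[[[-0.002,0,0],0],[[-0.004,0,0],0]]' >/dev/null && $c &&
python3 -m handwheel '[[[-0.002,0,0],0],[[-0.004,0,0],0]]' >/dev/null && $c &&
python3 -m handwheel '[[[-0.002,0,0],0],[[-0.004,0,0],0]]' >/dev/null && $c &&
python3 -m handwheel '[[[-0.002,0,0],0],[[-0.004,0,0],0]]' >/dev/null && $c &&
python3 -m handwheel '[[[-0.002,0,0],0],[[-0.004,0,0],0]]' >/dev/null && $c &&
python3 -m handwheel '[[[-0.002,0,0],0],[[-0.004,0,0],0]]' >/dev/null && $c &&
python3 -m handwheel '[[[-0.002,0,0],0],[[-0.004,0,0],0]]' >/dev/null && $c &&
python3 -m handwheel '[[[-0.002,0,0],0],[[-0.004,0,0],0]]' >/dev/null && $c &&
python3 -m handwheel '[[[-0.002,0,0],0],[[-0.004,0,0],0]]' >/dev/null && $c &&
python3 -m handwheel '[[[-0.002,0,0],0],[[-0.004,0,0],0]]' >/dev/null && $c &&
python3 -m handwheel '[[[-0.002,0,0],0],[[-0.004,0,0],0]]' >/dev/null && $c
```

```text
t 21.48 along -137.62 lat 0.35 z 254.3 axial 0.57 F [ 0.4  0.5 -1.4]
t 21.73 along -136.42 lat 0.32 z 254.2 axial -0.47 F [-0.1 -0.5 -0.7]
t 21.98 along -135.23 lat 0.35 z 254.2 axial -0.62 F [ 0.7 -0.8 -0.4]
t 22.23 along -134.01 lat 0.35 z 254.3 axial 0.72 F [ 0.5  0.6 -0.9]
t 22.48 along -132.82 lat 0.32 z 254.2 axial -0.45 F [-0.2 -0.4 -0.6]
t 22.73 along -131.6 lat 0.35 z 254.2 axial -0.4 F [-0.8 -0.2 -1.7]
t 22.98 along -130.41 lat 0.35 z 254.2 axial 0.67 F [-0.3  0.8 -0.4]
t 23.23 along -129.21 lat 0.36 z 254.3 axial -0.36 F [-0.9 -0.2 -1. ]
t 23.48 along -128.39 lat 0.36 z 254.3 axial 3.92 F [ 0.7  3.9 -1.3]
```

```bash
c="python3 chk.py 7.8"
python3 -m handwheel '[[[-0.002,0,0],0],[[-0.002,0,0],0]]' >/dev/null && $c &&
python3 -m handwheel '[[[-0.0015,0,0],0],[[-0.0015,0,0],0]]' >/dev/null && $c &&
python3 -m handwheel '[[[-0.0015,0,0],0],[[-0.0015,0,0],0]]' >/dev/null && $c &&
python3 -m handwheel '[[[-0.0015,0,0],0],[[-0.0015,0,0],0]]' >/dev/null && $c &&
python3 -m handwheel '[[[-0.0015,0,0],0],[[-0.0015,0,0],0]]' >/dev/null && $c; python3 -m handwheel '[[[0,0,0],0],[[0,0,0],0]]' >/dev/null; $c
```

```text
t 23.73 along -128.02 lat 0.38 z 254.3 axial 4.67 F [-0.1  4.8 -0.7]
t 23.98 along -127.8 lat 0.36 z 254.3 axial 6.84 F [ 1.6  6.6 -0.7]
t 24.23 along -127.58 lat 0.36 z 254.4 axial 7.2 F [ 0.6  7.2 -1.6]
t 24.48 along -127.34 lat 0.35 z 254.4 axial 8.76 F [ 0.9  8.7 -2. ]
t 24.73 along -127.33 lat 0.35 z 254.4 axial 7.9 F [ 0.5  8.  -1.8]
```

```bash
c="python3 chk.py 11"
python3 -m handwheel '[[[-0.001,0,0],0],[[-0.001,0,0],0],[[-0.001,0,0],0]]' >/dev/null && $c ; python3 -m handwheel '[[[0,0,0],0],[[0,0,0],0]]' >/dev/null; $c; python3 -m handwheel '[[[0,0,0],0],[[0,0,0],0]]' >/dev/null; $c
python3 -m handwheel '[[[0.02,0,0],0],[[0.08,0,0],0],[[0.15,0,0],0],[[0.22,0,0],0],[[0.3,0,0],0],[[0.37,0,0],0],[[0.44,0,0],0],[[0.51,0,0],0],[[0.58,0,0],0],[[0.6,0,0],0],[[0.6,0,0],0]]' >/dev/null; $c
```

```text
t 25.1 along -127.18 lat 0.38 z 254.5 axial 10.13 F [ 0.6 10.2 -2. ]
t 25.35 along -127.18 lat 0.38 z 254.4 axial 8.55 F [ 0.5  8.6 -1.4]
t 25.6 along -127.17 lat 0.36 z 254.4 axial 8.77 F [ 0.8  8.8 -1.8]
t 26.98 along -306.12 lat 0.37 z 254.1 axial -1.04 F [ 0.1 -1.1 -0. ]
```

The ring contact held at about 9 N for about 0.9 s and the rod is drawn out. Now I'll carry it back over the rest.

```bash
python3 -m handwheel '[[[0.02,0,-0.05],0],[[0.06,0,-0.1],0],[[0.06,0,-0.1],0],[[0.06,0,-0.1],0]]' >/dev/null; python3 calc.py 514.2 293.1 284 -1.0
```

```text
pos [607.1 234.7 284.5] yang -11.32 zaxis [ 4.e-04 -0.e+00 -1.e+00] F [-0.11 -0.58 -1.76] w 21.1 t 27.475
shift [ 0.13   -0.3418  0.0016] twist -0.1147
```

```bash
python3 -m handwheel '[[[0.06,-0.15,0],-0.05],[[0.13,-0.3418,0],-0.1147],[[0.13,-0.3418,0],-0.1147],[[0.13,-0.3418,0],-0.1147],[[0.13,-0.3418,0],-0.1147]]' >/dev/null; python3 calc.py 514.2 293.1 214 -1.0;  python3 - <<'E'
from meas import *
T=cam("top"); S=cam("scene")
m,_=mask(T,(11,130,80),(18,195,255),(225,225,300,262)); q=cl(m,225,300); print(q[:,0].max()); f=line(q[(q[:,2]<9)][2:-2]); print(onz(T,f(230),130),onz(T,f(285),130))
z=np.hstack([cv2.resize(T["frame"][195:285,150:300],None,fx=2.6,fy=2.6),cv2.resize(S["frame"][210:300,350:500],None,fx=2.6,fy=2.6)])
cv2.imwrite("pics/r.png",np.clip(z[:,:,::-1]*1.4,0,255).astype(np.uint8))
E
```

```text
pos [515.2 292.5 284.2] yang -1.1 zaxis [ 6.e-04 -1.e-04 -1.e+00] F [ 0.31  0.29 -2.04] w 21.2 t 28.1
shift [ 0.0019 -0.0034  0.234 ] twist -0.0011
284.0
  rms 0.14683354298913912
[[513.22810406 204.26136845 130.        ]] [[511.4980448  87.8594469 130.       ]]
```

View pics/r.png

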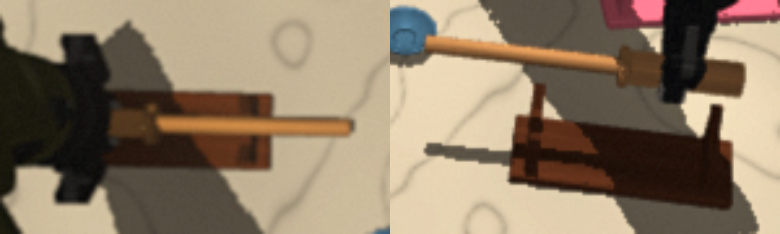

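The rod is over the rest and parallel to it, with its tip at y≈89 as at first (left crop: tip at (350,127)). I'll lower it in stages.

```bash
python3 -m handwheel '[[[0.002,-0.0025,0.1],0],[[0.002,-0.0025,0.18],0],[[0.002,-0.0025,0.2],0],[[0.002,-0.0025,0.215],0],[[0.002,-0.0025,0.23],0],[[0.002,-0.0025,0.23],0]]' >/dev/null; python3 calc.py 514.2 293.1 210 -1.0;python3 -m handwheel '[[[0,0,0.008],0],[[0,0,0.014],0],[[0,0,0.014],0]]'>/dev/null; python3 calc.py 514.2 293.1 209.5 -1.0
```

```text
pos [513.6 293.7 215.6] yang -1.01 zaxis [ 5.e-04  2.e-04 -1.e+00] F [-0.41 -0.22 -0.43] w 21.2 t 28.95
shift [-0.0021  0.0019  0.0186] twist -0.0001
pos [513.4 293.7 211. ] yang -1.0 zaxis [-1.e-04 -1.e-04 -1.e+00] F [ 0.97 -0.28 -1.46] w 21.3 t 29.325
shift [-0.0018  0.0027  0.005 ] twist -0.0001
```

```bash
python3 -m handwheel '[[[0,0.001,0.004],0],[[0,0.001,0.004],0]]'>/dev/null; python3 chk.py 5;python3 -m handwheel '[[[0,0.001,0.003],0],[[0,0.001,0.003],0]]'>/dev/null; python3 chk.py 5
```

```text
t 29.57 along -363.44 lat -102.68 z 209.8 axial -0.04 F [ 0.2 -0.1 -0.8]
t 29.82 along -363.52 lat -102.39 z 209.3 axial -0.81 F [-2.2 -0.4  3.2]
```

Contact is felt at the same height as at pickup (209.3, Fz +3). Now I'll release and rise.

```bash
python3 -m handwheel '[[[0,0,0],0],[[0,0,0],0],[[0,0,0],0],[[0,0,0],0],[[0,0,0],0],[[0,0,0],0],[[0,0,0],0],[[0,0,0],0]]' 0; python3 -m handwheel '[[[0,0,-0.05],0],[[0,0,-0.15],0],[[0,0,-0.3],0],[[0,0,-0.5],0],[[0,0,-0.6],0],[[0,0,-0.6],0]]' && python3 -m handwheel '[[[-0.3,-0.1,0],0],[[-0.7,-0.3,0],0],[[-0.9,-0.3,0],0],[[-0.9,-0.3,0],0],[[-0.9,-0.3,0],0],[[-0.9,-0.3,0],0]]'; sed '/^r,s3/,/^w,s5/d' run1.py | grep -v 'print(pT\|print(pS' > run2.py; python3 run2.py; python3 - <<'E'
from meas import *
T,S=cam("top"),cam("scene")
cv2.imwrite("pics/end.png",S["frame"][:,:,::-1])
E
```

```text
time_s: 30.82
ee_pos: [514.0, 293.7, 208.9]
orientation: [-0.0, 0.713, 0.701, -0.0]
wrist_force: [0.4, -0.1, -0.7]
width: 85.4
time_s: 31.58
ee_pos: [514.9, 294.1, 393.3]
orientation: [0.001, 0.713, 0.701, 0.003]
wrist_force: [0.1, -0.2, 0.0]
width: 85.9
time_s: 32.33
ee_pos: [418.1, 23.5, 388.5]
orientation: [-0.0, 0.715, 0.699, -0.0]
wrist_force: [0.8, 0.1, 0.4]
width: 85.2
rod top (np.int64(173), np.int64(238), np.int64(114), np.int64(13), 816)Traceback (most recent call last):
  File "run2.py", line 5, in <module>
    fT=line(pT[(pT[:,0]>222)&(pT[:,0]<284)])
            ^^
NameError: name 'pT' is not defined. Did you mean: 'T'?
```

View pics/end.png

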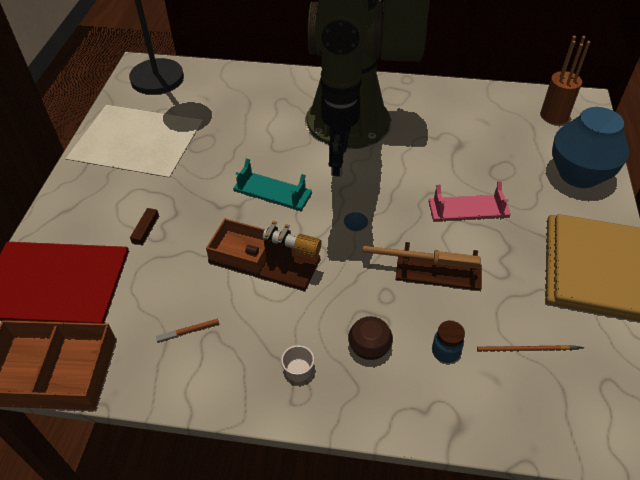

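The last view shows the rod at (362–480, 250–262), as at first, the plug in the tray at (252,250), and every bystander where it began. In the top view the rod again spans columns 173–286. Handing in.

```bash
python3 - <<'E'
from rig import workorder
print(workorder.hand_in())
E
```

```text
the job is handed in; nothing more can be done
None
```

The job is done and handed in. I pushed the plug out into the catch tray with about 9–10 N. I then found the stop ring by feel and held the rod's shoulder against it at about 9 N for roughly 0.9 s. The highest wrist reading at any point was 10.1 N. The rod was then drawn out and laid back in its rest, and the arm is clear of everything. The clock was at about 32 s of the 72 s allowed.

**Last checks:**
- **Rod:** in the top view it covers the same pixel columns as at first. The tool met the rest at the same height as at pickup (209.3 mm against 209.2 mm).
- **Plug and bystanders:** the final picture shows the plug in the tray and nothing else visibly moved. I judged this by eye and did not measure it.

**What failed or disagreed:**
- My final script to measure the rod's angle and position crashed on a bug of mine. The rod's return therefore rests on the pixel columns, the picture and the contact height.
- Finding the rod's height from the two camera views read about 3–4 mm too high, so I relied on the measured lift instead.

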